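Gather the pressed lugs in the pouring corner

TASK

Lift the finished cable lug out of the open press die and put it into the grey tote with the other three lugs, the tote still standing on the bench. Then pick the tote up by its handle bar, clear of the bench by at least a hand's breadth (80 mm) at its lowest point, and tilt it about 30 degrees down towards its cut-down pouring corner until all four lugs have slid together into that corner, none spilled. Finish while holding the tote still and tilted like that in the gripper, and leave the other things on the bench alone.

Things in the scene. Friction and masses are not known exactly. Their poses are not given: they have to be found in the camera images.
- die: open press die, a steel block 110 (x) x 84 (y) x 22 mm fixed to the bench. Origin: centre of its underside, z up. The pressed lug lies in its 6 mm deep cavity, lug x along die x, lug origin within 2 mm of die x = y = 0. Guide pins, 14 mm diameter, reach 48 mm above the bench at x = -42, y = -29 and +29 mm; screw heads, 26 mm above the bench, at x = +42, y = -29 and +29 mm
- die_channel (a point): middle of the floor of the finger channel, 16 mm above the bench, at x = +8, y = 0 in the die's frame: an open channel 6 mm deep and 32 mm wide (die x = -8 to +24 mm) that runs through the whole die along its y axis. The lug's barrel lies across it, with room for a finger on both its sides
- lug_pressed: copper cable lug, the finished one, lying in the die (at the start its origin is 16 mm above the bench); 44 x 16 x 11 mm, 20 g. Origin: centre of its underside as it lies flat. On its +x half the round barrel (12 mm diameter, x = -2 to +22 mm), on its -x half the flat tongue (16 mm wide, 3 mm thick); z up as found, it may turn over when dropped
- lug_a: copper cable lug, one of three that lie flat in the tote at the start; 44 x 16 x 11 mm, 20 g. Origin: centre of its underside as it lies flat. On its +x half the round barrel (12 mm diameter, x = -2 to +22 mm), on its -x half the flat tongue (16 mm wide, 3 mm thick); z up as found, it may turn over when dropped
- lug_b: copper cable lug, one of three that lie flat in the tote at the start; 44 x 16 x 11 mm, 20 g. Origin: centre of its underside as it lies flat. On its +x half the round barrel (12 mm diameter, x = -2 to +22 mm), on its -x half the flat tongue (16 mm wide, 3 mm thick); z up as found, it may turn over when dropped
- lug_c: copper cable lug, one of three that lie flat in the tote at the start; 44 x 16 x 11 mm, 20 g. Origin: centre of its underside as it lies flat. On its +x half the round barrel (12 mm diameter, x = -2 to +22 mm), on its -x half the flat tongue (16 mm wide, 3 mm thick); z up as found, it may turn over when dropped
- tote: grey open-topped plastic tote, loose, about 0.35 kg, outside 190 (x) x 210 (y) mm (rims overhang 5 mm), 50 mm high, walls and floor 4 mm thick. Origin: centre of its underside, z up. At the +x +y corner, the pouring corner, both walls are cut down to 28 mm height for 50 mm from the corner. A rigid handle bar spans it lengthwise above the middle
- tote_grip (a point): middle of the tote's rigid flat-sided aluminium handle bar, 77 mm above the centre of the tote's underside. The bar is 16 mm wide (tote x), 18 mm tall (z = 68 to 86 mm) and runs 210 mm along the tote's y axis between an upright at each end; the whole floor below it is free. Axes as the tote's
- pour_corner (a point): inner floor corner at the tote's cut-down pouring corner: x = +91, y = +101, z = +4 mm in the tote's frame. The tote's inside is slippery: lugs begin to slide at a tilt of about 7 to 11 degrees, and at 30 degrees towards this corner they slide along the walls into a heap there (lug origins within about 90 mm of the corner) in about 2 s
- foot_pp (a point): underside corner of the tote, its +x +y (below the pouring corner) corner
- foot_pn (a point): underside corner of the tote, its +x -y corner
- foot_np (a point): underside corner of the tote, its -x +y corner
- foot_nn (a point): underside corner of the tote, its -x -y corner
- loupe_1: bystander to be left alone: black bench loupe, a short cylinder 38 mm across, 32 mm tall, lying loose on the bench. Origin: centre of its underside
- coil_b: bystander to be left alone: wound coil bobbin, 58 x 38 x 29 mm, lying loose on the bench. Origin: centre of its underside
- pliers_1: bystander to be left alone: pliers, 176 x 58 x 16 mm, lying loose on the bench. Origin: centre of its underside
- caliper_1: bystander to be left alone: caliper, 207 x 59 x 11 mm, lying loose on the bench. Origin: centre of its underside
- driver_1: bystander to be left alone: large screwdriver, 191 x 26 x 24 mm, lying loose on the bench. Origin: centre of its underside
- shunt_1: bystander to be left alone: finned power resistor, 56 x 28 x 12 mm, lying loose on the bench. Origin: centre of its underside

How it is judged:
By the outcome, as a careful person would: the job done as asked, in the order asked, and still so for the second after the job is handed in, while the arm keeps its last pose, push and grip.
It also fails if it takes over 51 s, if anything falls off the work surface, if the arm or the gripper's body presses on something with over 40 N, if the wrist force passes 120 N, or if a joint passes its speed limit or range.

ROBOT

A 6-joint arm with a two-finger parallel gripper is mounted at the origin on a cart in front of the work surface, level with it; the furniture and walls round the work are solid. World frame = base frame: x ahead of the robot, y to its left, z up, the work surface at z = 0. Lengths are in mm, angles in degrees, forces in N, time in s.
With the tool pointing down it reaches from about 425 to 950 mm from the base axis. Payload 14.7 kg.
Tool frame: the origin (TCP) lies midway between the tips of the shut fingers; the grasp point (between the pads) lies 19 mm behind it (manip.pinch_z is the z of the grasp point in the tool frame, in mm); z points along the fingers, y is the line along which they close (so a half turn about z gives the same grasp; the last joint's range is limited). The gripper opens to 85 mm and grips with 20 to 120 N. Pads are 22 mm wide; open, the fingers measure 114 mm over their backs; the gripper's body (76 mm by 85 mm) begins 54 mm behind the grasp point. The pads swing forward as they close: fully open they stand 13 mm farther back than shut.
Start: joints at [-71.597, 27.513, 91.461, -0, 61.026, -2.67], TCP at [233.732, -606.516, 231.297] pointing down, gripper open.
Joint ranges: [-157.49, 157.49], [-46.99, 117.5], [13.45, 153.17], [-89.5, 269.5], [5.16, 153.95], [-167.48, 167.48]. Speed limits (degrees/s): [108.29, 108.29, 136.94, 172.46, 172.46, 172.46].

INTERFACE

Orientations are given as a 3x3 rotation matrix whose columns are the frame's x, y, z axes.
In Python, from bench import manip gives the robot as it stands. The module is installed in compiled form; this text tells all that it offers. Calls block until the motion is done:
- manip.movep(position, orientation): joint-space move of the TCP to a pose.
- manip.move_l(position, speed=150, frame=None, f_stop=None): straight line of the TCP; frame=None keeps the orientation; speed is the mean speed in mm/s. With f_stop (N) it stops when the force on the tool has changed by that much, and returns True; else False.
- manip.movej(angles): joint-space move.
- manip.open_gripper() and manip.grab(): open the fingers fully, or close them until they stop; the grip force is fixed at half the most.
- manip.hold(seconds).
- manip.ik(position, orientation): joint angles nearest the present ones, or None.
- manip.observe(): the state.
- manip.get_image(name): name is "scene" or "top" or "wrist"; returns the picture (384x512x3 uint8, red, green, blue); there is no depth.
- manip.calibration(name): a dict with "fx", "fy", "cx", "cy" (pixels), "dist_coeffs" ([k1, k2, p1, p2, k3] as OpenCV has them; the pictures are not rectified), "R" (3x3) and "t" (3): a world point X has camera coordinates R X + t. Camera axes: x right, y down, z forward; pixel columns grow to the right and rows downward; lengths in mm; the calibration is good to about 2 mm. A picture is of the moment at which its call begins: read the wrist's pose just before it. calibration takes no time and is no camera call; for the wrist camera it gives the pose at the moment of the call.
A pose or a line that the arm cannot do raises manip.MotionError and nothing moves.
- manip.finish_job(): hands the job in; it is judged then, once.
The state is a dict: "time_s": time; "qpos": joint angles; "dq": joint speeds; "effort": joint torques, N m; "tool_pos": TCP position; "tool_rot": TCP orientation; "contact_force": force on the tool from outside, world axes, zero at the start; "torque": the same for the moment, N m; "opening": opening from 0.0 (shut) to 1.0 (fully open); "gripper_force": force on a finger pad.
Only numpy, scipy, OpenCV 4.12 (cv2) and the standard library are available. Lean on these libraries where they do the work, as an engineer would, in place of code of your own. Each camera call takes 0.05 s, during which the arm holds its last target. There are 200 camera calls.

## Working session

There is one attempt and no reset: what is moved stays moved. The work goes in short steps, each a Python script; the robot and the scene stay as the last script left them, time stands still between calls to the robot, and variables do not carry over. Pictures are saved under pics/ and viewed, at most 10 in all, crops included, and the job is handed in when it is done.

```bash
mkdir -p pics; python3 - <<'E'
from bench import manip
import cv2
a=manip.get_image("scene");b=manip.get_image("top")
for n,i in(("scene",a),("top",b)):
    cv2.imwrite(f"pics/{n}0.png",cv2.cvtColor(i,cv2.COLOR_RGB2BGR))
    c=manip.calibration(n);print(n,{k:(v.tolist() if hasattr(v,'tolist') else v) for k,v in c.items()})
o=manip.observe();print(o["time_s"],manip.pinch_z)
i=cv2.imread("pics/top0.png");cv2.imwrite("pics/top0b.png",cv2.resize(i,(768,576),interpolation=cv2.INTER_CUBIC))
E
```

```text
scene {'fx': 466.46749442730106, 'fy': 466.46749442730106, 'cx': 257.9069731128241, 'cy': 195.37195048365274, 'dist_coeffs': [-0.10580354944935327, 0.0, 0.0, 0.0, 0.0], 'R': [[-0.9125913288360816, -0.40887206856251057, -0.0008355133799791234], [-0.24232442935653717, 0.5425051722789199, -0.8043425942890553], [0.32932649069004927, -0.7338336116586873, -0.5941652067647043]], 't': [453.6483110510344, 221.6572144700465, 1203.6813195905238]}
top {'fx': 367.1900586748387, 'fy': 367.1900586748387, 'cx': 255.47264814301985, 'cy': 198.77364398655249, 'dist_coeffs': [-0.011179600747268792, 0.0, 0.0, 0.0, 0.0], 'R': [[-0.02198545072519037, -0.9997579099859786, 0.0008725691251021012], [-0.9934808960771337, 0.0217497461136967, -0.11190468119683329], [0.11185861203405566, -0.0033271556106667932, -0.9937185622445407]], 't': [-27.771269490851992, 539.3312824223736, 1205.2994084800664]}
0.1 -18.700000000000003
```

View pics/top0b.png

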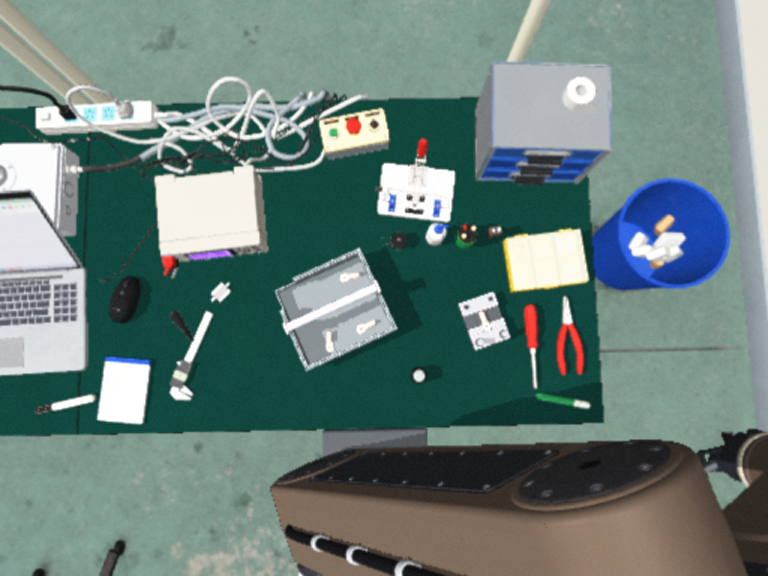

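View pics/scene0.png

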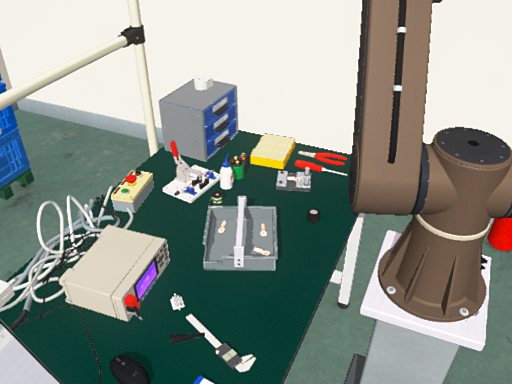

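The top view shows the tote near (337,310), the die near (484,320) and the loupe at (419,375), in the 768 px picture. Next I'll get a coarse die position and a zoomed crop.

```bash
cat >h.py <<'E'
from bench import manip
import cv2,numpy as np
def ray(c,px):
    K=np.array([[c["fx"],0,c["cx"]],[0,c["fy"],c["cy"]],[0,0,1]],float)
    p=cv2.undistortPoints(np.array(px,float).reshape(-1,1,2),K,np.array(c["dist_coeffs"],float)).reshape(-1,2)
    R=np.array(c["R"],float);t=np.array(c["t"],float)
    return -R.T@t,np.c_[p,np.ones(len(p))]@R
def onz(c,px,z):
    o,d=ray(c,px);return o+d*((z-o[2])/d[:,2])[:,None]
def proj(c,X):
    K=np.array([[c["fx"],0,c["cx"]],[0,c["fy"],c["cy"]],[0,0,1]],float)
    return cv2.projectPoints(np.array(X,float).reshape(-1,1,3),cv2.Rodrigues(np.array(c["R"],float))[0],np.array(c["t"],float),K,np.array(c["dist_coeffs"],float))[0].reshape(-1,2)
def down(yaw): # tool x at yaw, z down
    a=np.radians(yaw);c,s=np.cos(a),np.sin(a)
    return np.array([[c,s,0],[s,-c,0],[0,0,-1.]])
def save(img,n): cv2.imwrite("pics/"+n,cv2.cvtColor(img,cv2.COLOR_RGB2BGR))
E
python3 - <<'E'
from h import *
c=manip.calibration("top")
print(onz(c,np.array([[460,302],[495,292],[509,338],[474,348]])/1.5,22).round())
print("tote",onz(c,np.array([[276,289],[359,250],[396,325],[309,367]])/1.5,50).round())
print("bar",onz(c,np.array([[287,327],[378,287]])/1.5,86).round())
o=manip.observe();print(o["tool_rot"])
w=manip.calibration("wrist");R=np.array(w["R"]);C=-R.T@np.array(w["t"]);print("cam in tool",np.array(o["tool_rot"]).T@(C-o["tool_pos"]),(R@np.array(o["tool_rot"])).round(3),w["fx"])
i=cv2.imread("pics/top0.png")[155:255,170:350];cv2.imwrite("pics/c1.png",cv2.resize(i,None,fx=4.4,fy=4.4,interpolation=cv2.INTER_CUBIC))
E
```

```text
[[ 527. -213.   22.]
 [ 548. -293.   22.]
 [ 443. -320.   22.]
 [ 423. -240.   22.]]
tote [[562. 197.  50.]
 [646.  12.  50.]
 [476. -66.  50.]
 [389. 125.  50.]]
bar [[475. 167.  86.]
 [557. -29.  86.]]
[[ 9.33118305e-01  3.59569336e-01 -3.47996101e-04]
 [ 3.59569503e-01 -9.33117781e-01  9.89586993e-04]
 [ 3.11037878e-05 -1.04853052e-03 -9.99999450e-01]]
cam in tool [  67.02332183   -0.80428154 -142.02013649] [[ 0.001  1.    -0.   ]
 [-0.965  0.    -0.262]
 [-0.262  0.     0.965]] 339.66538816267797
```

View pics/c1.png

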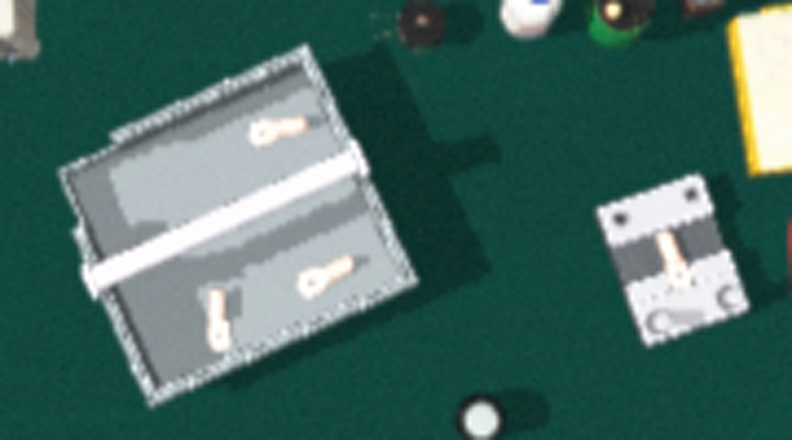

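The crop settles the orientation. The cut-down corner is at the upper left (60,170), so tote yaw is about 23°. The die pins are at the bottom (660,322) and (730,295), so die +x points up at a yaw of about 14.5°. Next is a closer look with the wrist camera.

```bash
python3 - <<'E'
from h import *
manip.movep([485,-266,150],down(14.5))
c=manip.calibration("wrist");im=manip.get_image("wrist");save(im,"w1.png")
np.save("w1.npy",im); import pickle;pickle.dump(c,open("w1.pkl","wb"))
o=manip.observe();print(o["time_s"],o["qpos"])
hsv=cv2.cvtColor(im,cv2.COLOR_RGB2HSV)
m=((hsv[...,1]<50)&(hsv[...,2]>70)).astype(np.uint8)*255
save(np.hstack([im,cv2.merge([m]*3)])[::1,::1],"w1m.png")
E
python3 -c "
import cv2;i=cv2.imread('pics/w1m.png');cv2.imwrite('pics/w1n.png',cv2.resize(i,(800,300)))"
```

```text
1.7333 [-3.19739993e+01  2.55334008e+01  1.08836276e+02 -9.36456933e-03
  4.56012798e+01  4.35865694e+01]
```

View pics/w1n.png

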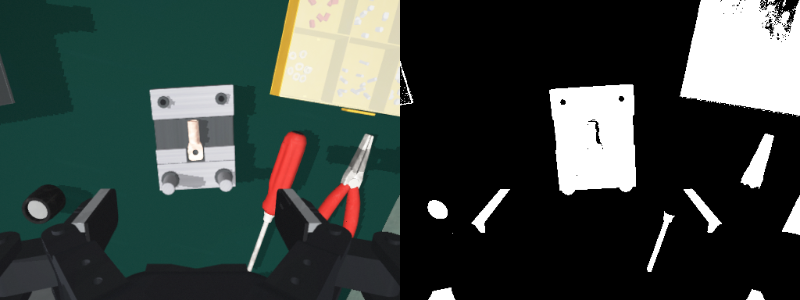

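The wrist view shows the die at (150–235, 86–192) in the left half, screw heads at (163,101) and (221,98), and the lug around (195,140). I'll measure it from the screw heads, the edges and the copper colour.

```bash
python3 - <<'E'
from h import *
import pickle
im=np.load("w1.npy");c=pickle.load(open("w1.pkl","rb"))
hsv=cv2.cvtColor(im,cv2.COLOR_RGB2HSV)
roi=np.zeros(im.shape[:2],bool);roi[100:255,185:310]=1
m=((hsv[...,1]<50)&(hsv[...,2]>70)&roi)
d=(~m).astype(np.uint8);d[:115]=0;d[145:]=0
n,l,s,ce=cv2.connectedComponentsWithStats(d)
h=[ce[i] for i in range(1,n) if 10<s[i,4]<150 and 195<ce[i][0]<300]
print("screws px",h,[s[i,4] for i in range(1,n)])
h=sorted(h,key=lambda p:p[0]); S=onz(c,h,26)[:,:2]; print(S, np.linalg.norm(S[0]-S[1]))
# left/right edges rows 120..215
L=[];R=[]
for r in range(120,215):
    x=np.where(m[r])[0];L.append((x[0]-.5,r));R.append((x[-1]+.5,r))
for E in(L,R):
    P=onz(c,E,22)[:,:2];v=cv2.fitLine(P.astype(np.float32),cv2.DIST_HUBER,0,.01,.01).ravel();v=v*np.sign(v[0]) if 0 else v;print("edge",v,np.degrees(np.arctan2(v[1],v[0])))
cu=((hsv[...,0]<20)&(hsv[...,1]>45)&(hsv[...,2]>90)&roi);cu[:140]=0;cu[210:]=0
P=np.argwhere(cu)[:,::-1];Q=onz(c,P,20)[:,:2];print("cu",len(P),Q.mean(0),P.min(0),P.max(0))
E
```

```text
screws px [array([282.94736842, 125.92105263]), array([208.13157895, 130.31578947])] [np.int32(5776), np.int32(6367), np.int32(38), np.int32(38)]
[[ 517.852166   -223.30575717]
 [ 535.62605347 -278.63970829]] 58.118475733146006
edge [ 9.4991779e-01  3.1249985e-01  4.9085648e+02 -2.1871806e+02] 18.209948
edge [ 9.5308882e-01  3.0269068e-01  4.9961188e+02 -3.0367990e+02] 17.619284
cu 164 [ 495.32208958 -263.53635056] [240 153] [259 194]
```

```bash
python3 - <<'E'
from h import *
R=down(17.8)
manip.movep([494.6,-262,110],R)
print(manip.move_l([494.6,-262,18.3],120,f_stop=15))
manip.grab();o=manip.observe();print(o["opening"],o["gripper_force"],o["contact_force"],o["tool_pos"])
print(manip.move_l([494.6,-262,150],150))
o=manip.observe();print(o["opening"],o["gripper_force"],o["time_s"])
# look at tote
manip.movep([505,60,300],down(22.7))
c=manip.calibration("wrist");im=manip.get_image("wrist");save(im,"w2.png");np.save("w2.npy",im)
import pickle;pickle.dump(c,open("w2.pkl","wb"))
o=manip.observe();print(o["opening"],o["gripper_force"],o["time_s"],o["qpos"])
E
```

```text
False
0.09980170329324152 58.70275731082074 [-1.15802165  0.1851388   5.47545963] [ 494.66265902 -262.04718862   18.54182762]
False
0.10227727280006477 58.61878076219 4.65
0.10173908224152707 58.62088183639571 6.0333 [ 3.25998220e+00  1.21657465e+01  1.04708359e+02 -1.27287754e-02
  6.31891283e+01  7.06329899e+01]
```

View pics/w2.png

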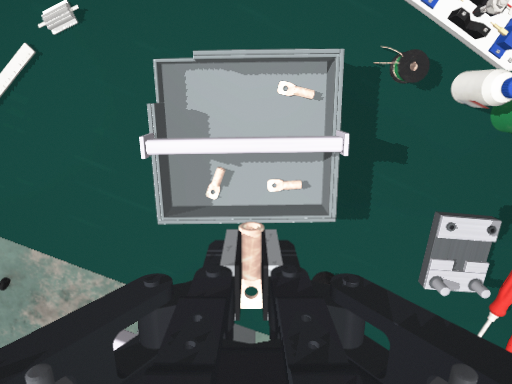

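The lug is held by its barrel in the gripper. The tote bar runs from (142,148) to (349,144), the other lugs lie at (296,90), (215,183) and (285,185), and the cut corner is at the upper left (153,60). I'll measure the bar and then place the lug.

```bash
python3 - <<'E'
from h import *
import pickle
im=np.load("w2.npy");c=pickle.load(open("w2.pkl","rb"))
hsv=cv2.cvtColor(im,cv2.COLOR_RGB2HSV)
m=((hsv[...,2]>190)&(hsv[...,1]<40));m[:125]=0;m[165:]=0;m[:,:135]=0;m[:,355:]=0
P=[];W=[]
for x in range(155,338,3):
    r=np.where(m[:,x])[0]
    if len(r)>5:P.append((x,r.mean()));W.append(len(r))
Q=onz(c,P,86)[:,:2].astype(np.float32);v=cv2.fitLine(Q,cv2.DIST_HUBER,0,.01,.01).ravel()
cols=np.where(m.sum(0)>5)[0];print("w px",np.median(W),cols[0],cols[-1])
E=onz(c,[(142,147.5),(349,143.5)],86);print(v,np.degrees(np.arctan2(v[1],v[0])),E,E.mean(0),np.linalg.norm(E[0]-E[1]))
C=onz(c,[(339,49),(334,219),(160,222)],50);print(C)
print("lugs",onz(c,[(296,90),(215,183),(285,185)],8))
o=manip.observe()
E
```

```text
w px 15.0 140 348
[ 3.9963856e-01 -9.1667283e-01  5.2062415e+02  7.0983955e+01] -66.44441 [[475.86848464 172.25074866  86.        ]
 [563.72069718 -26.99592587  86.        ]] [519.79459091  72.62741139  86.        ] 217.75501959658862
[[651.07427724  17.74675772  50.        ]
 [473.56604338 -63.52446808  50.        ]
 [387.49056512 132.11826039  50.        ]]
lugs [[596.61176403  38.30278625   8.        ]
 [448.27939647  87.54822369   8.        ]
 [481.32597376   1.481793     8.        ]]
```

```bash
cat >>h.py <<'E'
YAW=23.6;C0=np.array([519.7,73.,0]);a_=np.radians(YAW)
RT=np.array([[np.cos(a_),-np.sin(a_),0],[np.sin(a_),np.cos(a_),0],[0,0,1]])
RG=down(YAW+90)
def tilt(deg,grip):
    d=RT@np.array([91,101,0.])/np.hypot(91,101);ax=np.cross([0,0,1],d)
    R=cv2.Rodrigues(ax*np.radians(deg))[0]@RG
    return np.array(grip)+R@[0,0,-manip.pinch_z],R
E
python3 - <<'E'
from h import *
p=C0+RT@np.array([56,35,0])
manip.movep([p[0],p[1],110],down(YAW))
print(manip.move_l([p[0],p[1],19.5],120,f_stop=12))
manip.open_gripper();o=manip.observe();print(o["tool_pos"],o["time_s"])
manip.move_l([p[0],p[1],130],180)
g=C0+[0,0,77-manip.pinch_z*-1]
manip.movep([C0[0],C0[1],150],RG)
o=manip.observe();print(o["time_s"],o["qpos"])
save(manip.get_image("top"),"t3.png")
i=cv2.imread("pics/t3.png")[155:255,170:350];cv2.imwrite("pics/t3c.png",cv2.resize(i,None,fx=4.4,fy=4.4,interpolation=cv2.INTER_CUBIC))
s=manip.get_image("scene");save(cv2.resize(s[180:290,180:320],None,fx=4,fy=4),"s3.png")
for z in(255,260,280):
  for dg in(0,15,30):
    print(z,dg,manip.ik(*tilt(dg,[C0[0],C0[1],z])))
E
```

```text
False
[556.98795445 127.47118163  19.4669427 ] 8.5
10.8 [ 4.69287989e+00  2.36232285e+01  1.12500368e+02  7.30951047e-04
  4.39166812e+01 -1.88510460e+01]
255 0 [ 4.68590230e+00  1.72017509e+01  1.07465978e+02 -2.54444375e-14
  5.53322713e+01 -1.89140977e+01]
255 15 [ 13.18978191  21.66373055 102.43810634 -14.12566991  64.58080392
  -3.35150749]
255 30 [ 19.89295548  27.89389582  97.53915362 -23.8999426   75.55093633
   6.66541922]
260 0 [ 4.68590230e+00  1.68803280e+01  1.07127544e+02 -2.54444375e-14
  5.59921277e+01 -1.89140977e+01]
260 15 [ 13.18978191  21.35561972 102.12322396 -14.05456841  65.18505423
  -3.51901192]
260 30 [ 19.89295548  27.5832695   97.26962141 -23.8406065   76.08147125
   6.42326682]
280 0 [ 4.68590230e+00  1.56487429e+01  1.05724254e+02 -2.54444375e-14
  5.86270033e+01 -1.89140977e+01]
280 15 [ 13.18978191  20.17135229 100.81298829 -13.79223499  67.60629303
  -4.17400825]
280 30 [ 19.89295548  26.38253783  96.13936252 -23.62653768  78.21537415
   5.46102903]
```

View pics/s3.png

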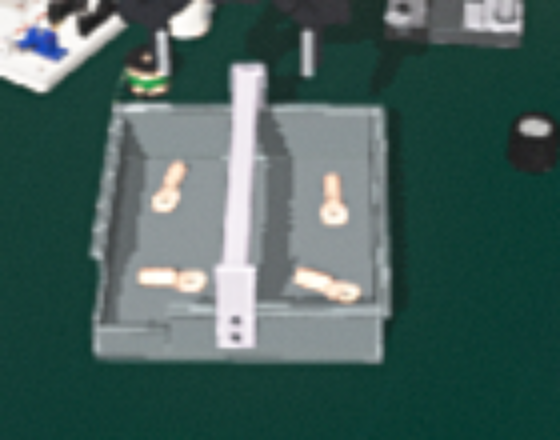

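All four lugs are in the tote: (170,187) and (172,277) on the pouring side, (334,200) and (327,285) on the other. Next I'll grip the bar, lift and tilt.

```bash
python3 - <<'E'
from h import *
x,y=C0[:2]
print(manip.move_l([x,y,77+manip.pinch_z],100,f_stop=12))
manip.grab();o=manip.observe();print(o["opening"],o["gripper_force"],o["contact_force"])
P0,R0=tilt(0,[x,y,265])
manip.move_l(P0,90)
o=manip.observe();print(o["opening"],o["gripper_force"],o["contact_force"],o["torque"],o["time_s"])
P,R=tilt(30,[x,y,265])
manip.move_l(P,4,frame=R)
o=manip.observe();print(o["time_s"],o["tool_pos"],P,(np.array(o["tool_rot"])-R).round(3).tolist())
manip.hold(2.5)
o=manip.observe();print(o["opening"],o["gripper_force"],o["contact_force"],o["torque"],o["time_s"])
s=manip.get_image("scene");save(cv2.resize(s[100:300,140:360],None,fx=2.5,fy=2.5),"s4.png")
w=manip.get_image("wrist");save(w,"w4.png")
a=cv2.imread("pics/s4.png");b=cv2.imread("pics/w4.png");b=cv2.resize(b,(400,300));a=cv2.resize(a,(400,364))
cv2.imwrite("pics/m4.png",np.hstack([a,cv2.copyMakeBorder(b,0,64,0,0,cv2.BORDER_CONSTANT)]))
E
```

```text
False
0.17638856018561686 59.292975068092346 [-0.85838446 -1.61016424  6.63226101]
0.17570733456277335 58.49559545516968 [-0.09113797  0.36754226 -4.51055684] [-0.01953982 -0.04569512  0.00430705] 14.85
17.4167 [516.75986821  64.04026869 248.91812075] [516.74581101  64.12896469 248.80532495] [[0.0, 0.0, 0.0], [0.0, -0.0, 0.0], [0.0, 0.0, -0.0]]
0.17401809154034906 58.88490557670593 [ 0.86487905  0.10573135 -4.40742281] [ 0.668543   -0.25804587  0.03913959] 19.9167
```

View pics/m4.png

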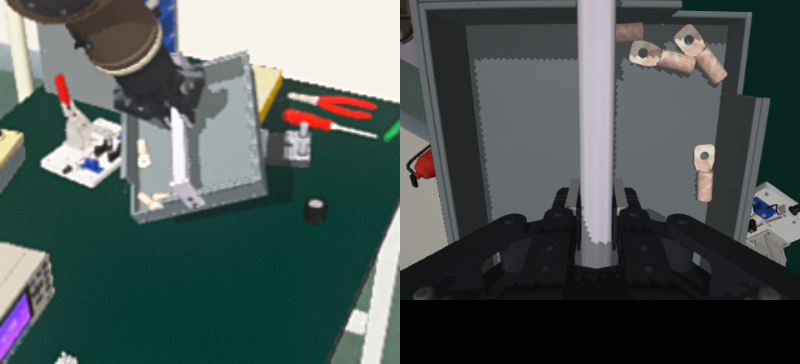

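Three lugs are near the corner, at wrist panel (700,52), (662,57) and (630,32). One sits along the +x wall at (704,172), possibly still sliding. I'll hold longer and track the motion and the tilt.

```bash
python3 - <<'E'
from h import *
manip.hold(1.5)
w=manip.get_image("wrist");save(w,"w5.png");c=manip.calibration("wrist")
a=cv2.imread("pics/w4.png").astype(int);print("moved px",(np.abs(a-cv2.imread("pics/w5.png")).max(2)>40).sum())
o=manip.observe();Rt=np.array(o["tool_rot"]);TT=Rt@RG.T@RT  # tote rotation if no slip
g=np.array(o["tool_pos"])+Rt@[0,0,manip.pinch_z];O=g-TT@[0,0,77]
def tp(X): return O+(TT@np.array(X,float).T).T
print("t",o["time_s"])
print("proj corner floor, low wall tops, bar ends",proj(c,tp([[91,101,4],[91,51,28],[41,101,28],[0,105,86],[-91,101,4]])).round())
# pixels -> tote floor plane
px=np.array([[(704-400),172],[700-400,52],[662-400,57],[630-400,32]])*1.28
oo,d=ray(c,px);n=TT[:,2];q=O+n*9;s=((q-oo)@n)/(d@n);X=((oo+d*s[:,None])-O)@TT;print(X.round(),np.hypot(X[:,0]-91,X[:,1]-101).round())
im=cv2.imread("pics/w5.png")
for p in proj(c,tp([[91,101,4],[91,51,28],[41,101,28],[0,105,86],[-91,101,4],[91,0,4]])): cv2.circle(im,tuple(int(v) for v in p),4,(0,0,255),1)
cv2.imwrite("pics/w5m.png",cv2.resize(im,(768,576)))
E
```

```text
moved px 67
t 21.5667
proj corner floor, low wall tops, bar ends [[417.  35.]
 [428. 132.]
 [336.  25.]
 [248. -30.]
 [ 82.  35.]]
[[84. -4.  9.]
 [73. 84.  9.]
 [46. 80.  9.]
 [24. 96.  9.]] [105.  25.  49.  67.]
```

View pics/w5m.png

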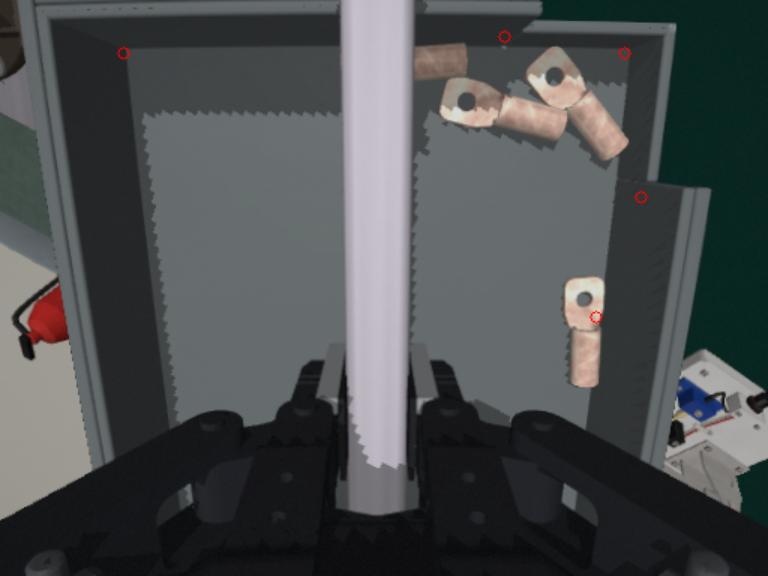

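The projected tote points match the picture, so the tote hasn't slipped. One lug has stopped on the +x wall, 105 mm from the corner. I'll swing the tilt direction towards +y, then towards +x, and return to the corner.

```bash
python3 - <<'E'
from h import *
def tl(deg,az):
    d=RT@np.array([np.cos(np.radians(az)),np.sin(np.radians(az)),0]);ax=np.cross([0,0,1],d)
    R=cv2.Rodrigues(ax*np.radians(deg))[0]@RG
    return np.array([C0[0],C0[1],265])+R@[0,0,-manip.pinch_z],R
for az,h in((82,1.2),(20,1.2),(47.98,1.0)):
    P,R=tl(30,az);print(az,manip.ik(P,R) is not None)
    manip.move_l(P,5,frame=R);manip.hold(h);print(manip.observe()["time_s"])
w=manip.get_image("wrist");save(w,"w6.png");manip.hold(.5);save(manip.get_image("wrist"),"w7.png")
s=manip.get_image("scene");save(s,"s7.png")
print((np.abs(cv2.imread("pics/w6.png").astype(int)-cv2.imread("pics/w7.png")).max(2)>40).sum())
cv2.imwrite("pics/m7.png",np.hstack([cv2.imread("pics/w7.png")[:300],cv2.resize(cv2.imread("pics/s7.png")[110:260,150:290],(280,300))]))
E
```

```text
82 True
24.0083
20 True
27.2833
47.98 True
29.3333
12
```

View pics/m7.png

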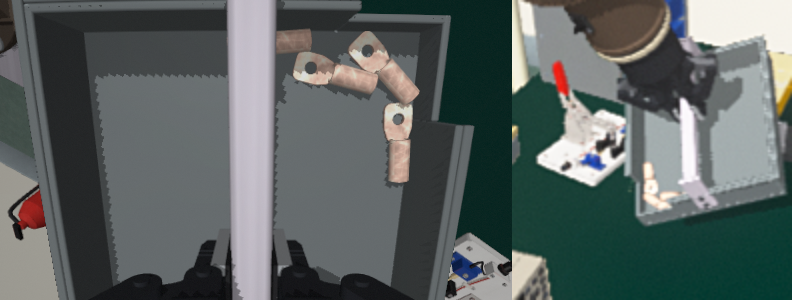

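The lug on the wall has slid up against the others, with its origin near (398,140). The fourth lug's origin is near (276,42), by the bar. I'll compute the distances to the corner.

```bash
python3 - <<'E'
from h import *
c=manip.calibration("wrist");o=manip.observe();Rt=np.array(o["tool_rot"]);TT=Rt@RG.T@RT
g=np.array(o["tool_pos"])+Rt@[0,0,manip.pinch_z];O=g-TT@[0,0,77]
px=np.array([[398,141],[312,40],[276,42],[333,73],[380,66]],float)
oo,d=ray(c,px);n=TT[:,2];q=O+n*9;s=((q-oo)@n)/(d@n);X=((oo+d*s[:,None])-O)@TT;print(X.round(),np.hypot(X[:,0]-91,X[:,1]-101).round())
F=np.array([[sx*95,sy*105,0] for sx in(1,-1) for sy in(1,-1)]);print("foot z",(O+F@TT.T)[:,2],np.degrees(np.arccos(TT[2,2])),o["time_s"],o["gripper_force"])
E
```

```text
[[84. 44.  9.]
 [33. 97.  9.]
 [14. 96.  9.]
 [45. 80.  9.]
 [70. 84.  9.]] [57. 58. 77. 50. 27.]
foot z [127.51903201 205.52375194 191.11116802 269.11588795] 29.999796664653715 29.9833 58.99256229400635
```

```bash
python3 -c "
from bench import manip
print(manip.finish_job())"
```

```text
the job is handed in; nothing more can be done
None
```

The job is handed in. The pressed lug went into the tote while it stood on the bench; the tote is now held still, tilted 30° towards its pouring corner, its lowest point about 127 mm above the bench. All four lugs lie in the corner, none spilled, the farthest about 80 mm from it; one first stopped 105 mm out, so I swung the tilt direction to free it. The job took 30 of the 51 s.

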